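# Hold the recessed reset button with the pin that fits

## Task

Reset the control box: from the rack take the one pin that is both slim enough to pass through the round hole in the box's top and long enough to reach the white button at the bottom of it, and with that pin press the button fully down. Finish while still gripping the pin and holding the button down; do not let go. The other two pins belong in the rack, and the loose things lying around stay where they are.

Things in the scene. Friction and masses are not known exactly. Their poses are not given: they have to be found in the camera images.
- control_box: Grey metal box fixed to the bench, 100 mm (its x) by 120 mm (its y), top 60 mm above the bench. Origin: centre of its underside, z up. Its position and yaw vary. On top it has one round hole (see point bore_mouth), a small clear indicator lamp 8 mm high at x -20, y -28 mm, and flat vent slots.
- bore_mouth (a point): Centre of the hole's mouth, level with the top of control_box (60 mm above the bench), at x -20, y +22 mm in the box frame. The hole is a vertical bore 14 mm in diameter, its mouth chamfered by 3 mm. The button lies 32 mm below the mouth.
- reset_button (a joint): Travel in m of the white button, 13 mm in diameter, at the bottom of the bore: 0 = up, 0.006 = fully down, straight down. A spring pushes it back up: it begins to move at 2.4 N and is fully down at 6 N; it does not latch.
- button_top (a point): Centre of the top face of the white button; at rest 32 mm below bore_mouth, 28 mm above the bench.
- pin_rack: Aluminium rack fixed to the bench, foot 60 mm (its x) by 164 mm (its y), open front and back. Top plate 34 mm wide, top face 75 mm above the bench, three 18 mm holes in a row along its y, 50 mm apart, a pin hanging in each by its collar; pins are turned at most 0.2 rad from the rack's axes. Origin: centre of its underside. Position, yaw and which pin hangs where vary.
- pin_slim: The pin that fits and reaches: steel shank 8 mm in diameter, tip 58 mm below the collar. Round collar 26 mm in diameter, 5 mm thick, under it a hub 16 mm in diameter and 8 mm long, above it a black square grip 18 x 18 x 45 mm, sides along the pin's x, y. Origin: centre of the collar's underside, z up (75 mm above the bench in the rack; lift 60 mm to clear it). About 60 g.
- pin_slim_grip (a point): On pin_slim's axis, middle of its grip, 28 mm above the collar's underside.
- pin_slim_tip (a point): Lower end of pin_slim, 58 mm below the collar's underside.
- pin_thick: As long as pin_slim, but the shank is 16 mm in diameter: too thick for the hole in the box. Its grip is the widest, 24 x 24 x 45 mm, on a collar 33 mm in diameter. Origin: centre of the collar's underside.
- pin_short: An 8 mm shank whose tip is only 26 mm below the collar: too short to reach the button. Its grip is the lowest, 18 x 18 x 30 mm. Origin: centre of the collar's underside.
- loupe: Bystander: black eye loupe, 34 mm in diameter, 31 mm high, standing on the bench. Origin: centre of its underside.
- parts_box_small: Bystander: clear open box with small parts, 53 x 65 x 26 mm. Origin: centre of its underside.
- setup_block_2: Bystander: aluminium block, 30 x 50 x 20 mm. Origin: centre of its underside.

How it is judged:
On the way, in this order (a step that is already met when the one before it is completed fails the run):
1. the slim long pin is held by the gripper, its tip above the rack's top (height (world z) of pin_slim_tip above 0.078 m and contact force between the fingers and pin_slim above 1 N), for 0.1 s.
2. the slim long pin's tip is inside the hole of the box (horizontal distance between pin_slim_tip and bore_mouth below 0.006 m and z of pin_slim_tip in the frame of control_box below 0.052 m), for 0.05 s.
At the end, for the whole second after the job is handed in: The gripper grips pin_slim by its grip; the pin is in the bore (tip within 6 mm of its axis, tilt under 0.25 rad) and holds the button more than 4.5 of 6 mm down with over 2 N through the last second; pin_thick and pin_short hang upright in the rack, collars within 5 mm of its top (value of joint reset_button above 0.0045 m and contact force between pin_slim and control_box above 2 N and horizontal distance between pin_slim_tip and bore_mouth below 0.006 m and z of pin_slim_tip in the frame of control_box below 0.026 m and angle between pin_slim's own z axis and vertical below 0.25 rad and contact force between the fingers and pin_slim above 2 N and distance between the grasp point and pin_slim_grip below 0.032 m and horizontal distance between each of pin_thick, pin_short and pin_rack below 0.06 m and z of pin_thick in the frame of pin_rack between 0.07 and 0.08 m and angle between each of pin_thick, pin_short's own z axis and vertical below 0.2 rad and z of pin_short in the frame of pin_rack between 0.07 and 0.08 m); the arm keeps its last pose, push and grip.
It fails at once if the loupe is shifted by more than 20 mm (distance of loupe from where it was at the start of the episode above 0.02 m).
It fails at once if the small parts box is shifted by more than 20 mm (distance of parts_box_small from where it was at the start of the episode above 0.02 m).
It fails at once if the aluminium block is shifted by more than 20 mm (distance of setup_block_2 from where it was at the start of the episode above 0.02 m).
It also fails if it takes over 35 s, if anything falls off the work surface, if the arm or the gripper's body presses on something with over 40 N, if the wrist force passes 120 N, or if a joint passes its speed limit or range.

## Robot

A 6-joint arm with a two-finger parallel gripper is mounted at the origin on a cart in front of the work surface, level with it; the furniture and walls round the work are solid. World frame = base frame: x ahead of the robot, y to its left, z up, the work surface at z = 0. Lengths are in m, angles in rad, forces in N, time in s.
With the tool pointing down it reaches from about 0.35 to 0.725 m from the base axis. Payload 4.3 kg.
Tool frame: the origin (TCP) lies where the fingers leave the gripper's body, on its centre line; the fingertips stand 73 mm ahead of it and the grasp point (between the pads) lies 54 mm ahead of it; z points along the fingers, x is the direction in which the jaws open and shut, and the axes are right-handed (so a half turn about z gives the same grasp; the last joint's range is limited). The gripper opens to 85 mm and grips with 20 to 120 N. Pads are 22 mm wide; open, the fingers measure 114 mm over their backs; the gripper's body (76 mm by 85 mm) begins 54 mm behind the grasp point. The pads swing forward as they close: fully open they stand 13 mm farther back than shut.
Start: joints at [-1.423, 0.377, 0.081, 1.274, 0, 1.46], TCP at [0.147, -0.556, 0.304] pointing down, gripper open.
Joint ranges: [-2.72, 2.72], [-0.84, 1.66], [-1.02, 1.22], [-1.77, 2.12], [-1.37, 1.28], [-3.14, 3.14]. Speed limits (rad/s): [2.57, 2.57, 3.14, 3.14, 3.14, 3.14].

## Interface

Orientations are given as a 3x3 rotation matrix whose columns are the frame's x, y, z axes.
In Python, from plant import r gives the robot as it stands.
- The arm moves only by the tool jog_arm, never from a script. Its argument "series" is text: rows parted by semicolons, each of 4 numbers parted by spaces: the shift along the tool's x, y, z in cm, then the turn about the tool's z in degrees. A call has 1 to 8 rows; each row shifts and turns the commanded pose from where the row before left it, along the tool's axes as they then stand; what a row does not reach is not made up. A row lasts 1/10 s, in which the tool goes at most 50 mm and 8.59 degrees, less where a joint would pass 70% of its speed; a pose out of reach is approached as far as the arm can. A call with a gripper value outside its range is refused whole. "claw" is the finger opening in cm, from 0 to 8.54, set as the call begins (left out, the last holds). The fingers move at their own pace and stop on an object; the grip force is fixed at half the most. Time passes only in rows, so rows that do not move let the fingers close. It gives the time, the measured TCP pose, the force and the opening at its end, in the units of the state.
- r.read_state(): the state, without advancing time (a new reading comes with each control period).
- r.grab_frame(name): name is "side" or "top"; returns the picture (400x640x3 uint8, blue, green, red); there is no depth.
- r.camera_info(name): a dict with "mtx" (3x3 intrinsics, pixels), "T" (4x4, takes a point from camera to world coordinates). Camera axes: x right, y up, looking along -z (the intrinsics and any distortion apply to the point x, -y, -z); pixel columns grow to the right and rows downward; lengths in m; the calibration is good to about 2 mm. A picture is of the moment at which its call begins. camera_info takes no time and is no camera call.
- r.job_done(): hands the job in, once; it reports no verdict.
The state is a dict: "clock": time; "qpos": joint angles; "qvel": joint speeds; "joint_torque": joint torques, N m; "tool_pos": TCP position; "tool_rot": TCP orientation; "contact_force": force on the tool from outside, world axes, zero at the start; "moment": the same for the moment, N m; "gripper_width": opening from 0.0 (shut) to 1.0 (fully open).
Only numpy, scipy, OpenCV 4.12 (cv2) and the standard library are available. Lean on these libraries where they do the work, as an engineer would, in place of code of your own. Each camera call takes 0.05 s, during which the arm holds its last target.

## Working session

There is one attempt and no reset: what is moved stays moved. The work goes in short steps, Python scripts to look and compute and a tool call to move; the robot and the scene stay as the last step left them, time stands still between calls to the robot, and variables do not carry over. Pictures are saved under pics/ and viewed, and the job is handed in when it is done.

Besides the shell and the picture viewer there is one more tool, called after "Emit:" as a command line: name --argument value ..., lists and objects as JSON in quotes. jog_arm: Moves the arm, as the interface text tells. Its arguments: {"type":"object","properties":{"series":{"type":"string"},"claw":{"type":"number"}},"required":["series"]}

```bash
mkdir -p pics; ls
python3 - <<'E'
from plant import r
import cv2,numpy as np
s=r.read_state();print(s)
for n in("top","side"):
    cv2.imwrite(f"pics/{n}0.png",r.grab_frame(n));c=r.camera_info(n);print(n,{k:np.round(v,4).tolist() if k in("mtx","T") else v for k,v in c.items()})
E
```

```text
pics
{'clock': 0.0, 'qpos': array([-1.42330665e+00,  3.78082405e-01,  7.96401856e-02,  1.27441352e+00,
        6.34019075e-06,  1.46046878e+00]), 'qvel': array([-0.00095002, -0.00127904, -0.00060462,  0.00045016,  0.00049924,
        0.00065456]), 'joint_torque': array([ 1.07846598e-03, -4.63600838e+01,  2.69876951e+01,  2.06142728e-02,
       -3.06619131e-04,  5.86533361e-06]), 'tool_pos': array([ 0.14652504, -0.55549265,  0.30295523]), 'tool_rot': array([[ 2.54970227e-01, -9.66948859e-01, -2.96369780e-04],
       [-9.66946739e-01, -2.54970293e-01,  2.03797916e-03],
       [-2.04618711e-03, -2.33050215e-04, -9.99997879e-01]]), 'contact_force': array([-0.38159988, -0.17949397,  0.10139534]), 'moment': array([-0.01020254, -0.03754034,  0.01560855]), 'gripper_width': 0.9970309285174818}
top {'mtx': [[478.5371, 0.0, 318.2989], [0.0, 478.5371, 206.6582], [0.0, 0.0, 1.0]], 'T': [[0.0207, 0.9993, -0.0301, 0.4727], [-0.9998, 0.0205, -0.0076, -0.3199], [-0.0069, 0.0303, 0.9995, 0.9603], [0.0, 0.0, 0.0, 1.0]]}
side {'mtx': [[445.1488, 0.0, 329.6301], [0.0, 445.1488, 199.3115], [0.0, 0.0, 1.0]], 'T': [[-0.999, 0.0424, -0.0141, 0.4843], [-0.0383, -0.6505, 0.7586, 0.4113], [0.023, 0.7583, 0.6515, 0.7165], [0.0, 0.0, 0.0, 1.0]]}
```

View pics/top0.png

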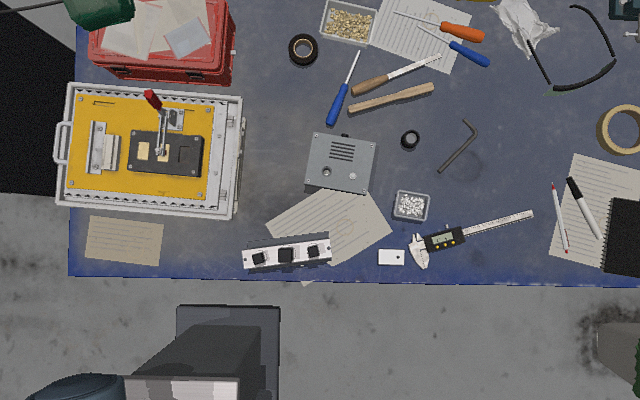

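View pics/side0.png

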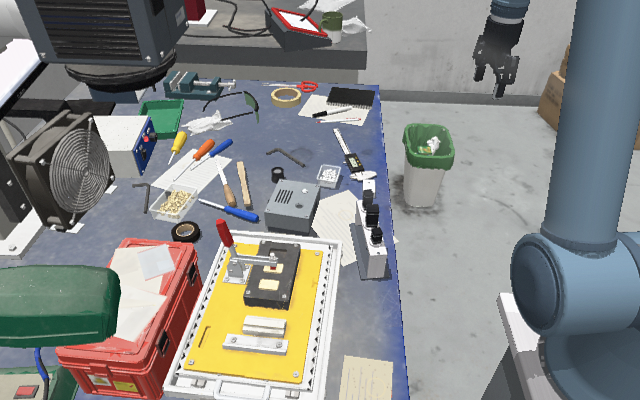

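The top view shows the rack at about (287,252) with three pins, and the box at about (341,162) with its hole near (326,171). The middle pin looks widest. I'll zoom in next.

Run:
```python
import cv2,numpy as np
t=cv2.imread("pics/top0.png");s=cv2.imread("pics/side0.png")
a=cv2.resize(t[120:280,235:395],(600,600),interpolation=cv2.INTER_CUBIC)
cv2.imwrite("pics/tc.png",a)
cv2.imwrite("pics/sc.png",cv2.resize(s[165:285,255:405],(750,600),interpolation=cv2.INTER_CUBIC))
```

```text
(no output)
```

View pics/tc.png

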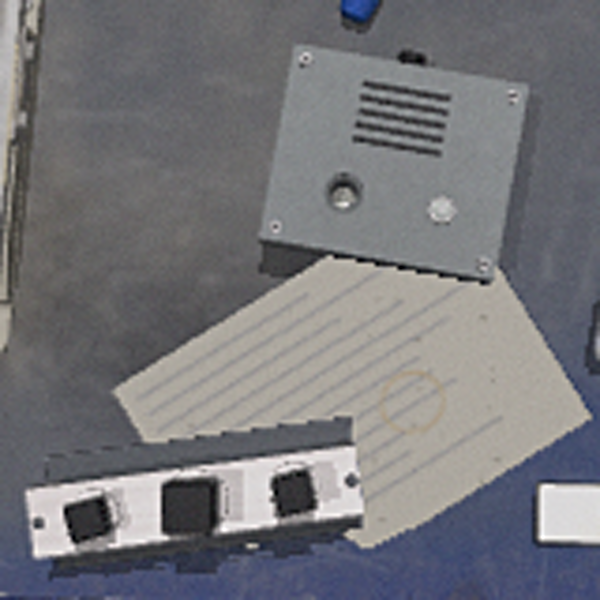

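View pics/sc.png

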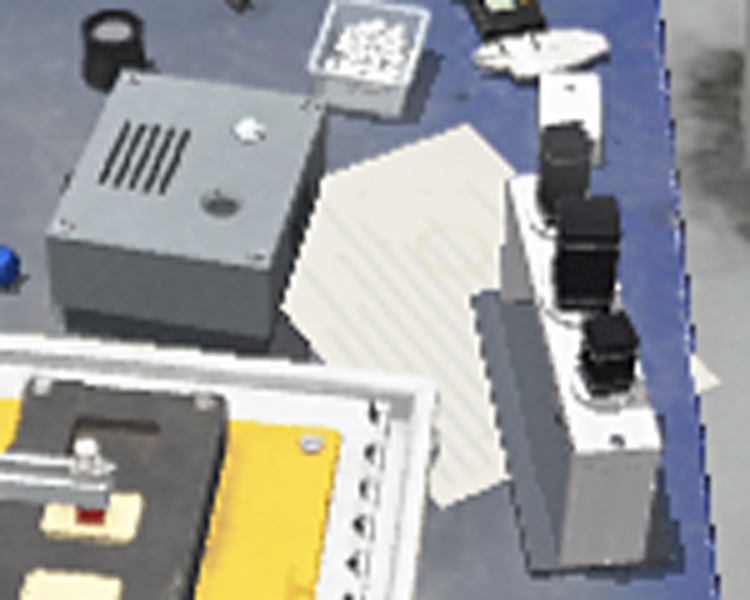

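The far pin in the side view, which is the right one in the top view at about (313,251), has a tall, narrow grip, so it is slim. The nearest/left pin is the short one and the middle is thick. Next I'll measure with masks.

```bash
cat > h.py <<'E'
import cv2,numpy as np
from plant import r
def ray(n,u,v):
    c=r.camera_info(n);K=np.array(c["mtx"]);T=np.array(c["T"])
    d=np.array([(u-K[0,2])/K[0,0],-(v-K[1,2])/K[1,1],-1.]);return T[:3,3],T[:3,:3]@d
def onz(n,u,v,z):
    o,d=ray(n,u,v);return o+d*(z-o[2])/d[2]
def proj(n,p):
    c=r.camera_info(n);K=np.array(c["mtx"]);T=np.array(c["T"])
    q=T[:3,:3].T@(np.array(p)-T[:3,3]);return K[0,0]*q[0]/-q[2]+K[0,2],K[1,1]*-q[1]/-q[2]+K[1,2]
E
python3 - <<'E'
from h import *
print({k:v for k,v in r.camera_info("top").items() if k not in("mtx","T")})
t=cv2.imread("pics/top0.png");g=cv2.cvtColor(t,cv2.COLOR_BGR2GRAY);hsv=cv2.cvtColor(t,cv2.COLOR_BGR2HSV)
# black grips within rack region
m=np.zeros_like(g);m[238:268,245:330]=(g[238:268,245:330]<60)*255
cs,_=cv2.findContours(m,cv2.RETR_EXTERNAL,cv2.CHAIN_APPROX_NONE)
for c in cs:
    if cv2.contourArea(c)>30:
        R=cv2.minAreaRect(c);p=onz("top",*R[0],.125);print("grip",R,p.round(4),cv2.contourArea(c),cv2.boundingRect(c))
# rack top white
m=np.zeros_like(g);m[225:280,235:340]=((g[225:280,235:340]>205)&(hsv[225:280,235:340,1]<25))*255
m=cv2.morphologyEx(m,cv2.MORPH_CLOSE,np.ones((9,9)))
cs,_=cv2.findContours(m,cv2.RETR_EXTERNAL,cv2.CHAIN_APPROX_NONE)
c=max(cs,key=cv2.contourArea);R=cv2.minAreaRect(c);P=np.array([onz("top",*q,.075) for q in cv2.boxPoints(R)])
print("rack",R,P.round(4),P.mean(0).round(4))
# box top: hue mask
cv2.imwrite("pics/rm.png",m)
b=t[125:200,295:390];print(t[150,320],t[185,345],t[198,300],hsv[150,320],hsv[185,345])
E
```

```text
{}
grip ((311.84686279296875, 264.04364013671875), (7.251075267791748, 35.3546257019043), 82.23483276367188) [ 0.3978 -0.3044  0.125 ] 118.0 (294, 259, 36, 9)
grip ((258.1037902832031, 258.1131896972656), (9.615238189697266, 11.126204490661621), 74.05460357666016) [ 0.4061 -0.2106  0.125 ] 87.5 (252, 253, 13, 12)
grip ((285.0, 255.5), (15.0, 14.0), 90.0) [ 0.4116 -0.2574  0.125 ] 178.5 (278, 248, 15, 16)
grip ((312.826904296875, 251.1345977783203), (10.394155502319336, 9.41357421875), 78.69007110595703) [ 0.4202 -0.3057  0.125 ] 79.0 (308, 246, 11, 12)
rack ((286.59075927734375, 253.27154541015625), (17.730730056762695, 88.09120178222656), 82.303955078125) [[ 0.4157 -0.1735  0.075 ]
 [ 0.4408 -0.3343  0.075 ]
 [ 0.4086 -0.3393  0.075 ]
 [ 0.3834 -0.1787  0.075 ]] [ 0.4121 -0.2564  0.075 ]
[142 140 135] [133 126 128] [88 85 88] [ 99  13 142] [129  13 133]
```

Run:
```python
from h import *
t=cv2.imread("pics/top0.png");g=cv2.cvtColor(t,cv2.COLOR_BGR2GRAY);S=cv2.cvtColor(t,cv2.COLOR_BGR2HSV)[...,1]
m=np.zeros_like(g);sl=np.s_[125:200,300:385];m[sl]=((g[sl]>112)&(g[sl]<165)&(S[sl]<35))*255
m=cv2.morphologyEx(m,cv2.MORPH_OPEN,np.ones((3,3)))
cs,_=cv2.findContours(m,cv2.RETR_EXTERNAL,cv2.CHAIN_APPROX_NONE)
c=max(cs,key=cv2.contourArea);R=cv2.minAreaRect(c);P=np.array([onz("top",*q,.06) for q in cv2.boxPoints(R)])
print(R,P.round(4),P.mean(0).round(4))
print([np.linalg.norm(P[i]-P[i-1]).round(4) for i in range(4)])
C=P.mean(0)
hole0=onz("top",326.5,172,.06)
e=P-np.roll(P,1,0)
for v in e:
    if v[0]>0.05: ex=v/np.linalg.norm(v)
ey=np.array([-ex[1],ex[0],0]);print("ex",ex,"bore",C-.02*ex+.022*ey,"lamp",C-.02*ex-.028*ey)
d=(g[162:182,316:337]<85).astype(np.uint8);print(g[164:180,318:336])
print("hole",hole0,"lamp img",onz("top",235+442*.2667,120+208*.2667,.066))
```

```text
((339.5732421875, 162.44903564453125), (64.07858276367188, 52.82255554199219), 10.17551040649414) [[ 0.5443 -0.284   0.06  ]
 [ 0.6432 -0.2995  0.06  ]
 [ 0.624  -0.4191  0.06  ]
 [ 0.5254 -0.4032  0.06  ]] [ 0.5842 -0.3515  0.06  ]
[np.float64(0.1207), np.float64(0.1001), np.float64(0.1211), np.float64(0.0999)]
ex [ 0.98790278 -0.15507448  0.        ] bore [ 0.5678606  -0.32662414  0.06      ] lamp [ 0.56010687 -0.37601928  0.06      ]
[[134 135 136 132 134 133 134 135 139 136 136 131 131 135 136 131 139 135]
 [137 138 137 133 134 135 136 143 141 140 140 133 137 134 133 138 134 137]
 [138 133 139 136 138 137 112 103  68  82 116 126 135 136 132 137 132 134]
 [130 138 139 137 134 119  92  99  78  84 102 106 119 138 136 134 136 130]
 [130 135 140 137 118  95  69  52  47  51  67  92 104 126 136 134 132 134]
 [130 136 140 131  95  79  37  33  27  33  44  59 104  94 138 136 132 136]
 [134 137 133 125  95  50  57 116 126 147  84  42  82 103 139 136 132 133]
 [135 136 135 117  91  64 121 120 122 155 140  72  70 111 133 132 130 131]
 [129 133 138 124  96  94 122 119 150 149 147 112  87 106 139 133 131 133]
 [131 133 137 133  99  95 114 117 146 146 150 135 101 114 133 133 131 134]
 [136 133 132 129 112 104 147 197 222 229 118 103 104 126 135 134 131 133]
 [135 133 130 131 127 113 102 125 147 122 104 104 125 132 134 132 128 126]
 [133 130 125 131 133 129 122 116 115 112 115 129 132 129 134 132 131 134]
 [129 133 132 130 129 134 127 133 133 133 134 135 128 135 134 134 133 133]
 [136 136 135 130 126 129 132 136 134 135 133 135 131 133 135 131 134 131]
 [137 135 132 132 127 134 131 131 136 133 134 129 129 133 135 132 129 128]]
hole [ 0.56556211 -0.32719944  0.06      ] lamp img [ 0.55941007 -0.37666551  0.066     ]
```

```bash
cat >> h.py <<'E'
def plan(target,ang,n):
    """rows to world target (TCP xyz), tool-x world angle ang deg, in n rows"""
    s=r.read_state();R=s["tool_rot"].copy();p=s["tool_pos"].copy();t=np.array(target,float)
    a0=np.degrees(np.arctan2(R[1,0],R[0,0]));da=-((ang-a0+180)%360-180)/n
    step=(t-p)/n;rows=[]
    for i in range(n):
        l=R.T@step*100;rows.append("%.2f %.2f %.2f %.1f"%(*l,da))
        c,q=np.cos(np.radians(da)),np.sin(np.radians(da));R=R@np.array([[c,-q,0],[q,c,0],[0,0,1]])
    print("; ".join(rows))
E
python3 -c "
from h import *
plan([.420,-.3058,.26],8.9,10)"
```

```text
-1.72 -3.28 0.43 -8.4; -1.22 -3.50 0.43 -8.4; -0.69 -3.64 0.43 -8.4; -0.15 -3.70 0.43 -8.4; 0.39 -3.68 0.43 -8.4; 0.92 -3.59 0.43 -8.4; 1.44 -3.41 0.43 -8.4; 1.92 -3.17 0.43 -8.4; 2.36 -2.85 0.43 -8.4; 2.76 -2.47 0.43 -8.4
```

Emit:
jog_arm --series "-1.7 -3.3 0.4 -8.4; -1.2 -3.5 0.4 -8.4; -0.7 -3.6 0.4 -8.4; -0.2 -3.7 0.4 -8.4; 0.4 -3.7 0.4 -8.4; 0.9 -3.6 0.4 -8.4; 1.4 -3.4 0.4 -8.4; 1.9 -3.2 0.4 -8.4" --claw 5

```text
clock: 0.9
tool_pos: [0.3655, -0.3544, 0.2714]
tool_rot: [[0.991, -0.134, -0.0], [-0.134, -0.991, 0.001], [-0.001, -0.0, -1.0]]
contact_force: [0.4, -0.2, 0.2]
gripper_width: 0.582
```

```bash
python3 -c "
from h import *
plan([.420,-.3058,.26],8.9,3)"
```

```text
1.58 -1.85 0.38 -5.5; 1.75 -1.69 0.38 -5.5; 1.91 -1.51 0.38 -5.5
```

Emit:
jog_arm --series "1.6 -1.8 0.4 -5.5; 1.8 -1.7 0.4 -5.5; 1.9 -1.5 0.4 -5.5; 0 0 0 0; 0 0 0 0"

```text
clock: 1.4
tool_pos: [0.4199, -0.3077, 0.2595]
tool_rot: [[0.989, 0.147, -0.001], [0.147, -0.989, 0.0], [-0.001, -0.0, -1.0]]
contact_force: [-0.2, -0.1, 0.0]
gripper_width: 0.585
```

```bash
python3 -c "
from h import *
plan([.420,-.3058,.26],8.9,1)
for n in ('top','side'): 
    f=r.grab_frame(n);cv2.imwrite(f'pics/{n}1.png',f)
s=cv2.imread('pics/side1.png');t=cv2.imread('pics/top1.png')
cv2.imwrite('pics/c1.png',np.hstack([cv2.resize(s[90:290,270:420],(450,600)),cv2.resize(t[180:290,240:340],(350,600)) [:, :350]]))
"
```

```text
0.03 -0.18 -0.05 -0.4
```

View pics/c1.png

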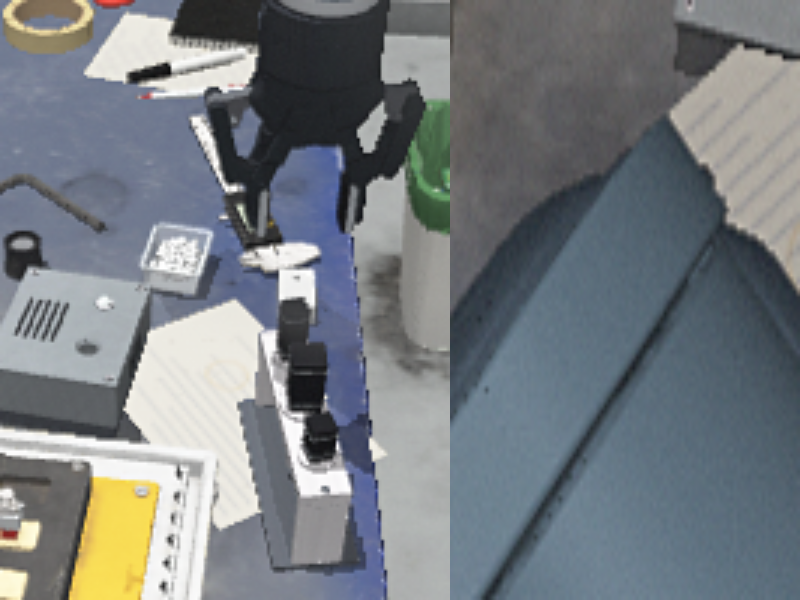

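The gripper is above the far (slim) pin with its jaws straddling the rack's width. I'll cross-check the pin and bore in the side view.

```bash
python3 -c "
from h import *
im=cv2.imread('pics/side1.png')
pts=[(.42,-.3058,.125),(.42,-.3058,.08),(.5677,-.3268,.06),(.411,-.2566,.125)]
x0,y0,k=280,160,5
a=cv2.resize(im[160:270,280:420],None,fx=k,fy=k,interpolation=cv2.INTER_CUBIC)
for p in pts:
    u,v=proj('side',p);print(u,v);cv2.circle(a,(int((u-x0+.5)*k),int((v-y0+.5)*k)),3,(0,0,255),-1)
cv2.imwrite('pics/c2.png',a)
"
```

```text
367.0854359643814 192.04575686873275
365.4576446805533 208.1299570320068
298.0569449070247 205.70980417466097
372.20956597035774 207.92179652173593
```

View pics/c2.png

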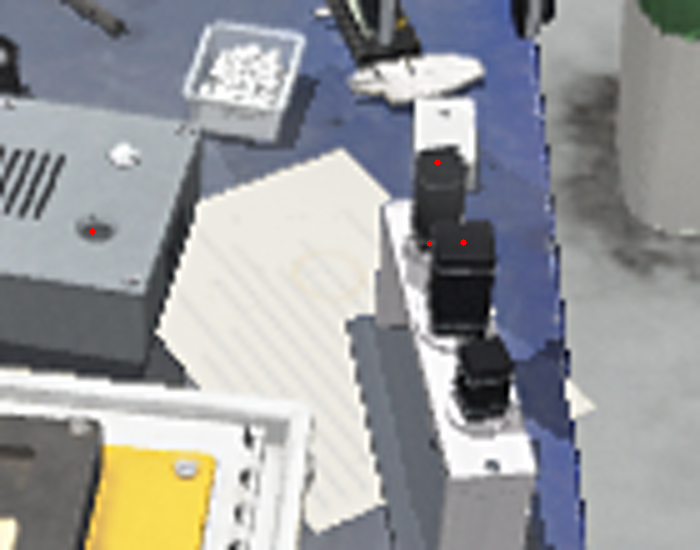

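The marks agree within about 1 px. Next: descend, close and hold.

Emit:
jog_arm --series "0 -0.2 3 -0.4; 0 0 3 0; 0 0 2.5 0; 0 0 1.7 0; 0 0 0 0; 0 0 0 0"

```text
clock: 2.1
tool_pos: [0.4193, -0.3067, 0.1583]
tool_rot: [[0.988, 0.153, -0.0], [0.153, -0.988, -0.0], [-0.0, -0.0, -1.0]]
contact_force: [0.0, -0.2, -0.2]
gripper_width: 0.582
```

Emit:
jog_arm --series "0 0 0 0; 0 0 0 0; 0 0 0 0; 0 0 0 0; 0 0 0 0; 0 0 0 0" --claw 0

```text
clock: 2.7
tool_pos: [0.4201, -0.3068, 0.1592]
tool_rot: [[0.988, 0.154, 0.001], [0.154, -0.988, -0.002], [0.0, 0.003, -1.0]]
contact_force: [-2.1, -0.1, 6.0]
gripper_width: 0.204
```

Gripped at about 17.4 mm. Lifting straight up.

Emit:
jog_arm --series "0 0 -0.5 0; 0 0 -1.5 0; 0 0 -2 0; 0 0 -2 0; 0 0 -2 0; 0 0 -1 0; 0 0 0 0; 0 0 0 0"

```text
clock: 3.5
tool_pos: [0.4197, -0.3058, 0.2474]
tool_rot: [[0.988, 0.154, -0.0], [0.154, -0.988, 0.0], [-0.0, -0.0, -1.0]]
contact_force: [-0.5, 0.4, -0.1]
gripper_width: 0.201
```

```bash
python3 -c "
from h import *
s=cv2.imread('pics/side1.png')
f=r.grab_frame('side');cv2.imwrite('pics/side2.png',f)
cv2.imwrite('pics/c3.png',cv2.resize(f[120:260,280:420],(600,600),interpolation=cv2.INTER_CUBIC))
plan([.5677,-.3268,.25],8.9,6)
"
```

```text
2.39 0.73 -0.06 -0.0; 2.39 0.73 -0.06 -0.0; 2.39 0.73 -0.06 -0.0; 2.39 0.73 -0.06 -0.0; 2.39 0.73 -0.06 -0.0; 2.39 0.73 -0.06 -0.0
```

View pics/c3.png

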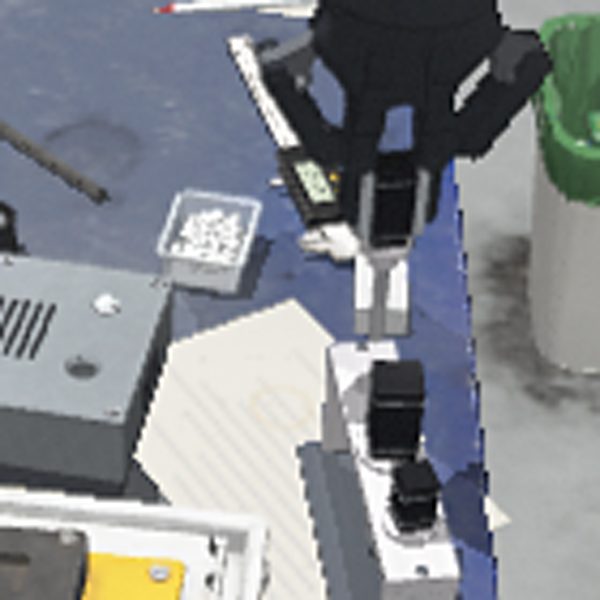

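The pin hangs vertically in the jaws with its long shank visible, and the other two pins stayed put. Moving over the bore.

Emit:
jog_arm --series "1.4 0.4 0 0; 2.4 0.7 0 0; 2.8 0.9 0 0; 2.8 0.9 0 0; 2.8 0.8 0 0; 2.1 0.7 0 0; 0 0 0 0; 0 0 0 0"

```text
clock: 4.35
tool_pos: [0.5672, -0.3271, 0.2462]
tool_rot: [[0.988, 0.155, -0.003], [0.155, -0.988, 0.001], [-0.002, -0.002, -1.0]]
contact_force: [-0.1, -0.4, -1.3]
gripper_width: 0.204
```

```bash
python3 -c "
from h import *
f=r.grab_frame('side');cv2.imwrite('pics/side3.png',f);s=r.read_state();p=s['tool_pos'];print(p)
plan([.5677,-.3268,p[2]],8.9,1)
x0,y0,k=260,140,6
a=cv2.resize(f[140:240,260:360],None,fx=k,fy=k,interpolation=cv2.INTER_CUBIC)
for q in [(.5677,-.3268,.06),(p[0],p[1],p[2]-.14)]:
    u,v=proj('side',q);print(u,v);cv2.circle(a,(int((u-x0+.5)*k),int((v-y0+.5)*k)),2,(0,0,255),-1)
cv2.imwrite('pics/c4.png',a)
"
```

```text
[ 0.56681917 -0.3270854   0.24674404]
0.09 -0.01 -0.00 -0.0
298.0569449070247 205.70980417466097
297.9737999357955 189.3799859616153
```

View pics/c4.png

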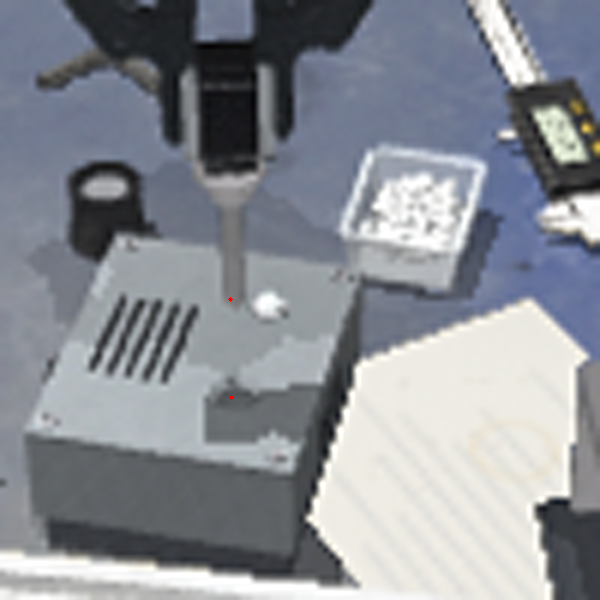

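The pin tip at about (298,190) sits directly above the bore in the side view, within about 1 mm. Lowering into the hole.

Emit:
jog_arm --series "0 0 2 0; 0 0 1.5 0; 0 0 1 0; 0 0 1 0; 0 0 0.5 0; 0 0 0 0; 0 0 0 0"

```text
clock: 5.1
tool_pos: [0.568, -0.3277, 0.1884]
tool_rot: [[0.988, 0.154, 0.001], [0.154, -0.988, -0.001], [0.001, 0.001, -1.0]]
contact_force: [0.1, 0.8, -0.4]
gripper_width: 0.203
```

Emit:
jog_arm --series "0 0 0.7 0; 0 0 0.7 0; 0 0 0.4 0; 0 0 0.2 0; 0 0 0 0; 0 0 0 0; 0 0 0 0"

```text
clock: 5.8
tool_pos: [0.5678, -0.3274, 0.1683]
tool_rot: [[0.988, 0.154, 0.0], [0.154, -0.988, -0.0], [-0.0, 0.0, -1.0]]
contact_force: [-1.4, 1.1, 2.7]
gripper_width: 0.2
```

Emit:
jog_arm --series "0 0 0.2 0; 0 0 0.1 0; 0 0 0 0; 0 0 0 0; 0 0 0 0"

```text
clock: 6.3
tool_pos: [0.5679, -0.3275, 0.1651]
tool_rot: [[0.988, 0.154, 0.0], [0.154, -0.988, -0.0], [0.0, 0.0, -1.0]]
contact_force: [-1.4, -0.2, 4.1]
gripper_width: 0.2
```

Emit:
jog_arm --series "0 0 0.2 0; 0 0 0 0; 0 0 0 0; 0 0 0 0"

```text
clock: 6.7
tool_pos: [0.568, -0.3275, 0.1638]
tool_rot: [[0.988, 0.154, 0.001], [0.154, -0.988, -0.001], [0.001, 0.001, -1.0]]
contact_force: [-2.3, 1.9, 8.5]
gripper_width: 0.204
```

Emit:
jog_arm --series "0 0 0.1 0; 0 0 0 0; 0 0 0 0; 0 0 0 0"

```text
clock: 7.1
tool_pos: [0.568, -0.3276, 0.1636]
tool_rot: [[0.988, 0.154, 0.001], [0.154, -0.988, -0.001], [0.001, 0.001, -1.0]]
contact_force: [-3.7, 2.0, 12.2]
gripper_width: 0.201
```

```bash
python3 -c "
from h import *
f=r.grab_frame('side');cv2.imwrite('pics/side4.png',f)
cv2.imwrite('pics/c5.png',cv2.resize(f[140:240,260:400],(784,560),interpolation=cv2.INTER_CUBIC))
for i in range(3):
    s=r.read_state();print(s['clock'],s['tool_pos'],s['contact_force'],s['moment'])
"
```

```text
7.15 [ 0.56800132 -0.32759825  0.16360234] [-2.86173706  2.19692268 12.69432756] [0.62292894 0.99558517 0.0306763 ]
7.15 [ 0.56800132 -0.32759825  0.16360234] [-2.86173706  2.19692268 12.69432756] [0.62292894 0.99558517 0.0306763 ]
7.15 [ 0.56800132 -0.32759825  0.16360234] [-2.86173706  2.19692268 12.69432756] [0.62292894 0.99558517 0.0306763 ]
```

View pics/c5.png

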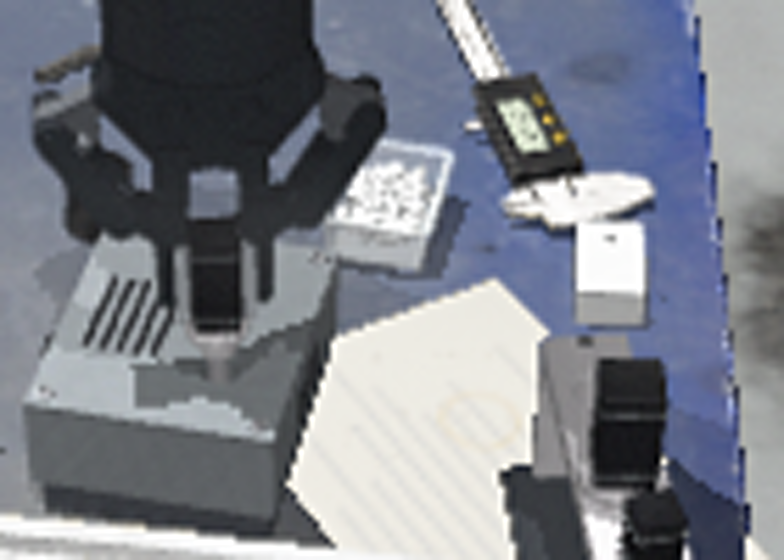

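Vertical force is rising stiffly, at about 12 N, but there is also a sideways load of about 3.5 N, so the pin is rubbing the bore wall. I'll back up a little, re-centre towards −x/+y, and measure the force against depth again to be sure the button itself is bottomed.

Emit:
jog_arm --series "0 0 -0.4 0; 0 0 -0.4 0; -0.1 -0.1 0 0; 0 0 0 0; 0 0 0 0; 0 0 0 0"

```text
clock: 7.75
tool_pos: [0.5671, -0.3269, 0.1699]
tool_rot: [[0.988, 0.154, 0.001], [0.154, -0.988, -0.001], [0.001, 0.001, -1.0]]
contact_force: [0.4, -0.9, 1.7]
gripper_width: 0.202
```

Emit:
jog_arm --series "0 0 0.2 0; 0 0 0 0; 0 0 0 0"

```text
clock: 8.05
tool_pos: [0.567, -0.3269, 0.1681]
tool_rot: [[0.988, 0.154, 0.001], [0.154, -0.988, -0.001], [0.001, 0.001, -1.0]]
contact_force: [0.8, -0.9, 1.7]
gripper_width: 0.204
```

Emit:
jog_arm --series "0 0 0.2 0; 0 0 0 0; 0 0 0 0"

```text
clock: 8.35
tool_pos: [0.567, -0.3269, 0.1662]
tool_rot: [[0.988, 0.154, 0.001], [0.154, -0.988, -0.001], [0.001, 0.001, -1.0]]
contact_force: [1.2, -1.1, 4.1]
gripper_width: 0.199
```

Emit:
jog_arm --series "0 0 0.2 0; 0 0 0 0; 0 0 0 0"

```text
clock: 8.65
tool_pos: [0.567, -0.3269, 0.1642]
tool_rot: [[0.988, 0.154, 0.001], [0.154, -0.988, -0.001], [0.001, 0.001, -1.0]]
contact_force: [1.5, -0.9, 5.2]
gripper_width: 0.204
```

Emit:
jog_arm --series "0 0 0.2 0; 0 0 0 0; 0 0 0 0"

```text
clock: 8.95
tool_pos: [0.5671, -0.3269, 0.1636]
tool_rot: [[0.988, 0.154, 0.001], [0.154, -0.988, -0.001], [0.001, 0.001, -1.0]]
contact_force: [-0.2, 0.8, 11.5]
gripper_width: 0.204
```

After re-centring, force follows the spring at about 0.6 N/mm up to roughly 5 N at z = 0.1642. It then rises steeply to 11.5 N with almost no travel, which is the button's end stop, and the side load is near zero. One last look before handing in.

```bash
python3 -c "
from h import *
f=r.grab_frame('side');cv2.imwrite('pics/side5.png',cv2.resize(f[130:290,230:410],(675,600),interpolation=cv2.INTER_CUBIC))
s=r.read_state();print(s['clock'],s['tool_pos'],s['contact_force'],s['gripper_width'])
"
```

```text
9.0 [ 0.56704947 -0.32692612  0.1636196 ] [-0.83971602  0.51739287 11.44848347] 0.2063152910664819
```

View pics/side5.png

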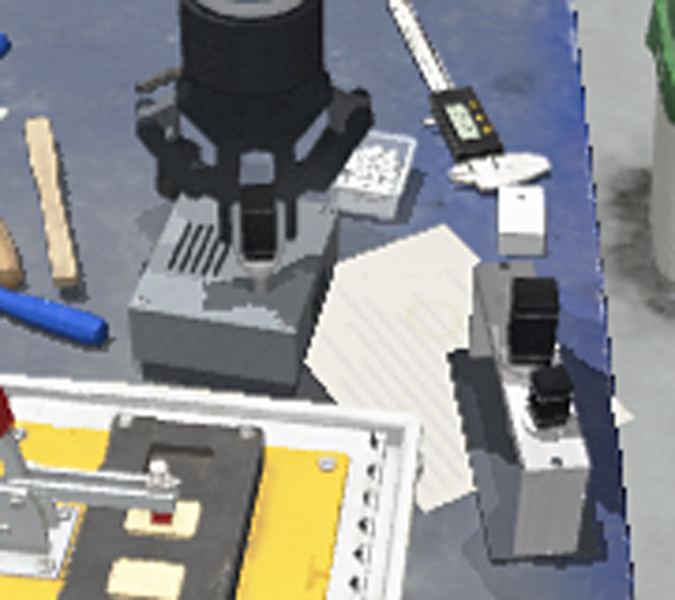

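The pin stands upright in the bore, still gripped. The thick and short pins hang upright in the rack, and the parts box and aluminium block are in place.

```bash
python3 -c "
from plant import r
print(r.job_done())"
```

```text
the job is handed in; nothing more can be done
None
```

I took the slim long pin from the end of the rack, lowered it into the box's hole and pressed the white button to its stop. I handed the job in at about 9 s with the pin still gripped and holding the button down.

**Press:** The last reading was 11.4 N upward with a side load of about 1 N. Force rose with the spring to about 5 N, then steeply with almost no further travel, so I take the button to be fully down. I inferred this from force and depth, because the button cannot be seen under the pin.

**First press disagreed:** That press showed about 3.5 N sideways, with the pin rubbing the bore wall. I backed up 8 mm, shifted about 1 mm, pressed again, and the side load dropped.

**Rest of the scene:** The last side picture shows the thick and short pins upright in the rack, and the parts box and aluminium block in place. The gripper hid the loupe in that picture. The arm only passed well above the bench there and I saw no unexpected contact force.

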